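Wind the dial gauge slide to its two check positions

ROBOT

A 6-joint arm with a two-finger parallel gripper is mounted at the origin on the work surface. World frame = base frame: x ahead of the robot, y to its left, z up, the work surface at z = 0. Lengths are in m, angles in rad, forces in N, time in s.
With the tool pointing down it reaches from about 0.35 to 0.8 m from the base axis. Payload 7.3 kg.
Tool frame: the origin (TCP) lies at the very end of the fingers, on their centre line; the grasp point (between the pads) lies 19 mm behind it (arm.pinch_z is the distance from the TCP to the grasp point, in m); z points along the fingers, y is the direction in which the jaws open and shut (so a half turn about z gives the same grasp; the last joint's range is limited). The gripper opens to 85 mm and grips with 20 to 120 N. Pads are 22 mm wide; open, the fingers measure 114 mm over their backs; the gripper's body (76 mm by 85 mm) begins 54 mm behind the grasp point. The pads swing forward as they close: fully open they stand 13 mm farther back than shut.
Start: joints at [0.999, 0.342, 1.524, -0, 1.275, -0.146], TCP at [0.217, 0.478, 0.231] pointing down, gripper open.
Joint ranges: [-2.53, 2.53], [-0.77, 2.02], [0.04, 2.7], [-1, 4.14], [0.28, 2.66], [-3.11, 3.11]. Speed limits (rad/s): [2.57, 2.57, 3.14, 3.14, 3.14, 3.14].

INTERFACE

Orientations are given as a unit quaternion [x, y, z, w].
In Python, from bench import arm gives the robot as it stands.
- The arm moves only by the tool move_arm, never from a script. Its argument "steps" is a list of rows, each an object with "travel": the shift along the tool's x, y, z in cm, a list of three; "dr": the turn, a rotation vector about the tool's x, y, z in degrees, a list of three. In form: [{"travel": [x, y, z], "dr": [ax, ay, az]}, ...]. A call has exactly 10 rows; each row is the pose to reach, as a shift and turn from the pose measured when the call began, along the tool's axes at that moment; what a row does not reach only later rows make up. A row lasts 1/12 s, in which the tool goes at most 41.7 mm and 7.16 degrees, less where a joint would pass 70% of its speed; a pose out of reach is approached as far as the arm can. A call with a gripper value outside its range is refused whole. "gripper" is the finger opening in cm, from 0 to 8.54, set as the call begins (left out, the last holds). The fingers move at their own pace and stop on an object; "newtons" is the grip in N (left out, the last holds). Time passes only in rows, so rows that repeat a pose let the fingers close, or fill a call up. It gives the time, the measured TCP pose, the force and the opening at its end, in the units of the state.
- arm.get_obs(): the state, without advancing time (a new reading comes with each control period).
- arm.capture(name): name is "scene" or "top" or "wrist"; returns the picture (420x560x3 uint8, red, green, blue); there is no depth.
- arm.calibration(name): a dict with "K" (3x3 intrinsics, pixels), "R" (3x3) and "t" (3): a world point X has camera coordinates R X + t. Camera axes: x right, y down, z forward; pixel columns grow to the right and rows downward; lengths in m; the calibration is good to about 2 mm. A picture is of the moment at which its call begins: read the wrist's pose just before it. calibration takes no time and is no camera call; for the wrist camera it gives the pose at the moment of the call.
- arm.finish_job(): hands the job in, once; it reports no verdict.
The state is a dict: "time": time; "qpos": joint angles; "qvel": joint speeds; "effort": joint torques, N m; "tool_pos": TCP position; "orientation": TCP orientation; "ft_force": force on the tool from outside, world axes, zero at the start; "torque": the same for the moment, N m; "gripper_width": opening from 0.0 (shut) to 1.0 (fully open).
Only numpy, scipy, OpenCV 4.12 (cv2) and the standard library are available. Lean on these libraries where they do the work, as an engineer would, in place of code of your own. Each camera call takes 0.05 s, during which the arm holds its last target. There are 200 camera calls.

TASK

On the station that carries the dial gauge lying flat, take the upright handle of the handwheel and wind it clockwise (seen from above) to the single index post; let go of it there for a second so that the gauge can settle. Then take the handle again, wind on clockwise to the pair of posts and leave it there. Do not turn the handwheel of the other station, the one with the white upright cylinder.

Things in the scene. Friction and masses are not known exactly. Their poses are not given: they have to be found in the camera images.
- gauge_wheel (a joint): turn of the dial gauge station's steel handwheel (128 mm across, upright axis), rad; grows clockwise seen from above. Starts at 0 to 1.1; handle in line with the single post at 2.30, with the middle of the pair at 4.40; stops at -0.3 and 5.6. Drags evenly (0.12 N m, 2 to 3 N at the handle), no play, stays where left. Winding moves the gauge slide away from the wheel, 3.8 mm per rad.
- gauge_hub (a point): point on that wheel's axis level with the rim's top, 75 mm above the table; fixed to the base plate: x towards the gauge, y left, z up. Dark 12 mm posts, as high as the rim, stand 82 mm from the axis: one at +68 degrees from x (counterclockwise from above), two 26 mm apart about -52 degrees. Gauge: 62 mm across, top 75 mm above the table, 100 mm or more from the axis.
- gauge_handle (a point): foot of that wheel's handle, on its centre line, level with the rim's top (75 mm above the table), 55 mm from the axis. Handle: upright black grip, 22 mm thick, rising 50 mm above this point; it spins freely about its own centre line, so the gripper need not turn as it goes round. Nothing else within 95 mm of the axis rises more than 4 mm above the rim.
- press_handle (a point): foot of the handle of the other station's wheel (same plate, wheel, handle and posts, but a white upright cylinder on a column, 240 mm tall, 185 mm beyond the wheel's axis, instead of the gauge); not to be moved

How it is judged:
By the outcome, as a careful person would: the job done as asked, in the order asked, and still so for the second after the job is handed in, with the robot touching nothing.
It also fails if it takes over 48 s, if anything falls off the work surface, if the arm or the gripper's body presses on something with over 40 N, if the wrist force passes 120 N, or if a joint passes its speed limit or range.

## Working session

There is one attempt and no reset: what is moved stays moved. The work goes in short steps, Python scripts to look and compute and a tool call to move; the robot and the scene stay as the last step left them, time stands still between calls to the robot, and variables do not carry over. Pictures are saved under pics/ and viewed, about 8 in all and at most 12, crops included, and the job is handed in when it is done.

Besides the shell and the picture viewer there is one more tool, called after ">>>" as a command line: name --argument value ..., lists and objects as JSON in quotes. move_arm: Moves the arm, as the interface text tells. Its arguments: {"type":"object","properties":{"steps":{"type":"array"},"gripper":{"type":"number"},"newtons":{"type":"number"}},"required":["steps"]}

```bash
mkdir -p pics
python3 - <<'E'
from bench import arm
import cv2,numpy as np
o=arm.get_obs();print(o['time'],o['tool_pos'],o['orientation'],arm.pinch_z)
for n in ['scene','top']:
    cv2.imwrite(f'pics/{n}0.png',cv2.resize(arm.capture(n)[:,:,::-1],(800,600),interpolation=cv2.INTER_CUBIC))
    c=arm.calibration(n);print(n,c)
E
```

```text
0.0 [0.2166137  0.47778484 0.23061311] [ 2.11292929e-01  9.77422477e-01 -7.26362428e-04 -2.68696117e-04] 0.0187
scene {'K': array([[444.34162158,   0.        , 282.49759707],
       [  0.        , 444.34162158, 212.31530078],
       [  0.        ,   0.        ,   1.        ]]), 'R': array([[ 0.58760565,  0.80894977,  0.01788495],
       [ 0.53138173, -0.36912794, -0.76248149],
       [-0.61020739,  0.45754216, -0.6467628 ]]), 't': array([-0.25241295, -0.1696681 ,  1.25306196])}
top {'K': array([[488.70355282,   0.        , 283.46392148],
       [  0.        , 488.70355282, 202.60346143],
       [  0.        ,   0.        ,   1.        ]]), 'R': array([[-0.00793574, -0.99960992,  0.02677731],
       [-0.98574966,  0.00332038, -0.16818618],
       [ 0.16803167, -0.02773041, -0.98539149]]), 't': array([-0.04010891,  0.49792851,  1.02966528])}
```

View pics/top0.png

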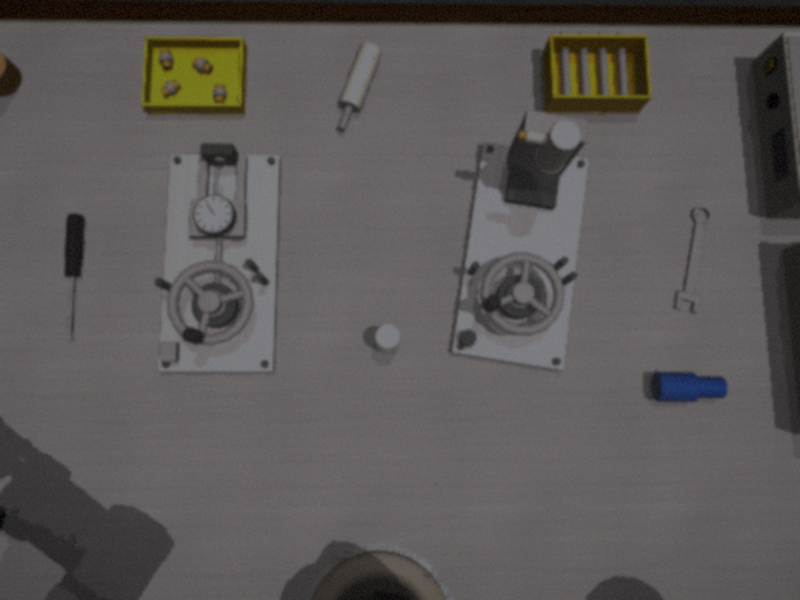

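View pics/scene0.png

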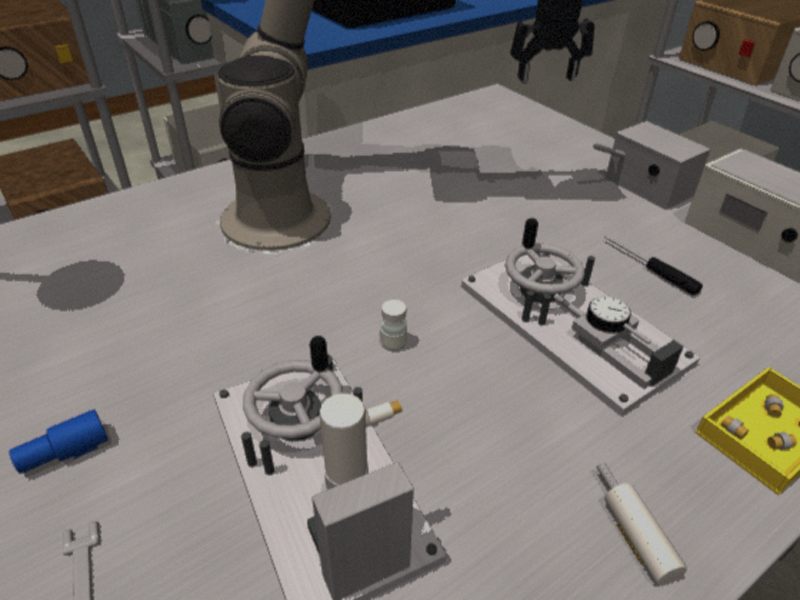

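The top view shows the gauge station at left: hub (209,300), gauge (214,214), single post (162,284), pair (257,270), handle near (194,336). I'll enlarge it to get closer readings.

Run:
```python
import cv2
a=cv2.imread('pics/top0.png')[130:390,140:300]; b=cv2.imread('pics/scene0.png')[205:365,450:650]
a=cv2.convertScaleAbs(cv2.resize(a,None,fx=2.3,fy=2.3,interpolation=cv2.INTER_CUBIC),alpha=1.7)
b=cv2.resize(b,None,fx=2.1,fy=2.1,interpolation=cv2.INTER_CUBIC)
import numpy as np
h=max(a.shape[0],b.shape[0]); c=np.zeros((h,a.shape[1]+b.shape[1],3),np.uint8)
c[:a.shape[0],:a.shape[1]]=a;c[:b.shape[0],a.shape[1]:]=b
print(a.shape,b.shape);cv2.imwrite('pics/crop1.png',c)
```

```text
(598, 368, 3) (336, 420, 3)
```

View pics/crop1.png

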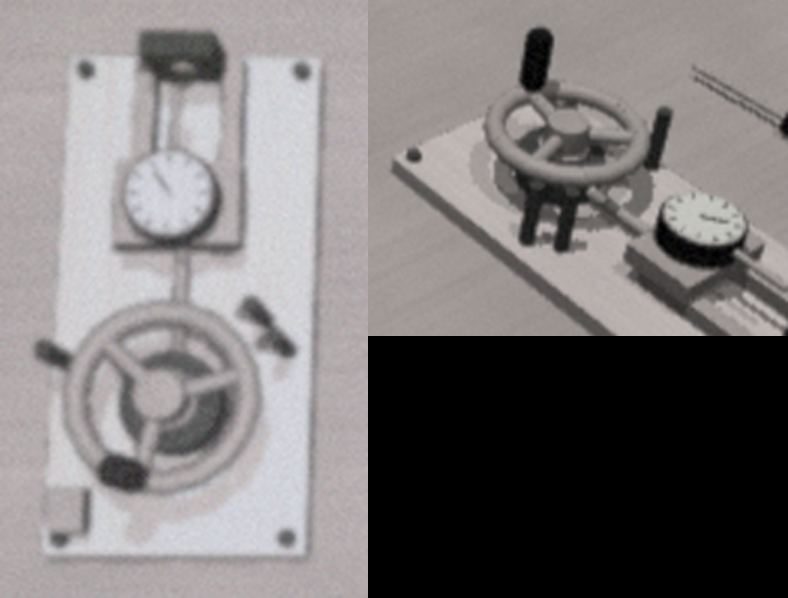

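Crop: rim centred at (162,396), extents 63–261 × 298–494. Gauge centre (170,195), handle cap about (118,472), plate screws (86,70), (302,70), (60,538), (287,538).

```bash
cat > h.py <<'E'
from bench import arm
import numpy as np, cv2
def pt(n,u,v,z,c=None):
    c=c or arm.calibration(n); d=c['R'].T@np.linalg.inv(c['K'])@[u,v,1]; o=-c['R'].T@c['t']
    return o+d*(z-o[2])/d[2]
def px(n,X,c=None):
    c=c or arm.calibration(n); p=c['K']@(c['R']@np.array(X)+c['t']); return p[:2]/p[2]
def T(u,v,z): return pt('top',((u/2.3+140)+.5)/800*560-.5,((v/2.3+130)+.5)/600*420-.5,z)
def S(u,v,z): return pt('scene',((((u-368)/2.1+450))+.5)/800*560-.5,((v/2.1+205)+.5)/600*420-.5,z)
E
python3 - <<'E'
from h import *
r=lambda a:np.round(a,4)
c=arm.calibration('top');print('cam',r(-c['R'].T@c['t']))
for n,u,v in [('hub',162,396),('l',63,396),('r',261,396),('t',162,298),('b',162,494),('gauge',170,195)]: print(n,r(T(u,v,.075)))
print('screws',[r(T(u,v,.012)) for u,v in [(86,70),(302,70),(60,538),(287,538)]])
print('handle top',r(T(116,472,.125)),'foot?',r(T(135,472,.075)))
print('post',r(T(43,349,.075)),r(T(248,306,.075)),r(T(290,348,.075)))
print('S hub',r(S(568,128,.078)),'handle top',r(S(540,34,.125)),'gauge',r(S(705,217,.075)),'post',r(S(664,111,.075)))
E
```

```text
cam [ 0.3175 -0.0132  1.0994]
hub [0.4744 0.2452 0.075 ]
l [0.4747 0.308  0.075 ]
r [0.4742 0.1821 0.075 ]
t [0.5386 0.2476 0.075 ]
b [0.4116 0.2427 0.075 ]
gauge [0.6075 0.2451 0.075 ]
screws [array([0.7162, 0.3231, 0.012 ]), array([0.7165, 0.1719, 0.012 ]), array([0.3883, 0.3251, 0.012 ]), array([0.3873, 0.174 , 0.012 ])]
handle top [0.4204 0.2583 0.125 ] foot? [0.4257 0.2603 0.075 ]
post [0.5053 0.3222 0.075 ] [0.5332 0.1921 0.075 ] [0.5054 0.1644 0.075 ]
S hub [0.4839 0.2389 0.078 ] handle top [0.4258 0.257  0.125 ] gauge [0.6114 0.2463 0.075 ] post [0.5085 0.3203 0.075 ]
```

>>> move_arm --steps '[{"travel":[-2.8,-1.15,0],"dr":[0,0,7]},{"travel":[-5.6,-2.3,0],"dr":[0,0,14]},{"travel":[-8.4,-3.45,0],"dr":[0,0,21]},{"travel":[-11.2,-4.6,0],"dr":[0,0,28]},{"travel":[-14,-5.75,0],"dr":[0,0,35]},{"travel":[-16.8,-6.9,0],"dr":[0,0,42]},{"travel":[-19.6,-8.05,0],"dr":[0,0,49]},{"travel":[-22.4,-9.2,0],"dr":[0,0,56]},{"travel":[-25.2,-10.35,0],"dr":[0,0,63]},{"travel":[-27.8,-11.5,0],"dr":[0,0,70]}]'

```text
time: 0.93
tool_pos: [0.4231, 0.2569, 0.2305]
orientation: [0.736, 0.677, -0.001, 0.0]
ft_force: [-0.5, 1.2, 0.5]
gripper_width: 1.0
```

```bash
cat >> h.py <<'E'
from scipy.spatial.transform import Rotation as Ro
def st():
    o=arm.get_obs();q=Ro.from_quat(o['orientation']);y=q.as_matrix()[:,1]
    print('t',round(o['time'],2),'tcp',np.round(o['tool_pos'],4),'jaw',round(np.degrees(np.arctan2(y[1],y[0])),1),'F',np.round(o['ft_force'],1),'w',round(o['gripper_width'],3),'q6',round(o['qpos'][5],2),'tilt',np.round(q.as_matrix()[:,2],4))
    return o,q
def shift(X):
    o,q=st();print('shift cm',X,np.round(q.inv().apply(np.array(X)-o['tool_pos'])*100,2))
E
python3 - <<'E'
from h import *
st();c=arm.calibration('wrist');im=arm.capture('wrist')
np.savez('w1.npz',**c)
for X in [(0.475,.2445,.075),(.4225,.2585,.125),(.506,.321,.075)]:print(px('wrist',X,c))
cv2.imwrite('pics/w1.png',cv2.resize(im[:,:,::-1],(800,600),interpolation=cv2.INTER_CUBIC))
E
```

```text
t 0.93 tcp [0.4231 0.2569 0.2305] jaw -4.8 F [-0.5  1.2  0.5] w 1.0 q6 0.47 tilt [-0.0012 -0.0014 -1.    ]
[336.75894792 201.66553093]
[280.36168722 206.00208357]
[368.64623797 115.75254664]
```

View pics/w1.png

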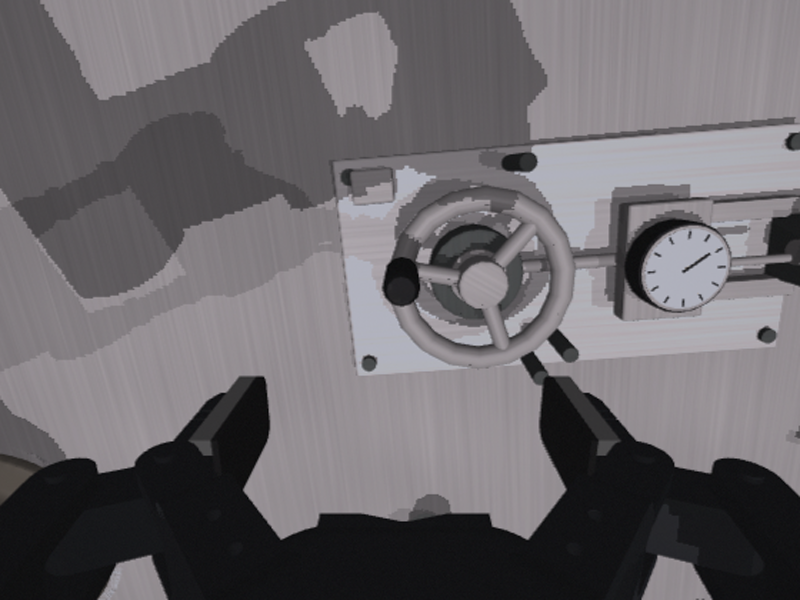

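Wrist view: hub cap (483,284), handle cap (402,289), single post top (527,161), pair tops (540,377) and (571,354), gauge face (686,266).

Run:
```python
from h import *
c=dict(np.load('w1.npz'))
W=lambda u,v,z:pt('',(u+.5)*.7-.5,(v+.5)*.7-.5,z,c)
P={n:W(*a)[:2] for n,a in dict(hub=(483,284,.077),rimc=(480,277,.073),single=(527,161,.075),p1=(540,377,.075),p2=(571,354,.075),gauge=(686,266,.075),handle=(402,287,.125)).items()}
for n,p in P.items():print(n,np.round(p,4))
# fit hub+yaw on posts & gauge direction
from scipy.optimize import least_squares
ang=np.radians([68,-52]);
def f(s):
    h=s[:2];R=lambda a:np.array([np.cos(a+s[2]),np.sin(a+s[2])])
    m=h+np.sqrt(.082**2-.013**2)*R(np.radians(-52)); t=np.array([-R(np.radians(-52))[1],R(np.radians(-52))[0]])
    g=P['gauge']-h
    return np.r_[P['single']-h-.082*R(np.radians(68)),P['p1']-m+.013*t,P['p2']-m-.013*t,P['hub']-h,(g[1]*R(0)[0]-g[0]*R(0)[1]),.5*(P['rimc']-h)]
s=least_squares(f,[.475,.245,0]);print('hub',s.x[:2],'yaw deg',np.degrees(s.x[2]));print(np.round(s.fun*1000,1))
d=P['handle']-s.x[:2];a=np.degrees(np.arctan2(d[1],d[0]));print('handle r',np.hypot(*d),'ang',a,'q',np.radians(199.78-a+np.degrees(s.x[2])))
```

```text
hub [0.4759 0.2479]
rimc [0.4747 0.2518]
single [0.5061 0.3237]
p1 [0.5141 0.176 ]
p2 [0.5357 0.1919]
gauge [0.6101 0.2486]
handle [0.4236 0.2628]
hub [0.47534749 0.24820582] yaw deg -0.0844357595399089
[-0.1 -0.5 -0.7 -0.3  0.3 -0.4  0.6 -0.3  0.6 -0.3  1.8]
handle r 0.05378255764980883 ang 164.29898673707993 q 0.6177868213713381
```

>>> move_arm --steps '[{"travel":[0.48,-0.13,2],"dr":[0,0,6]},{"travel":[0.48,-0.13,4],"dr":[0,0,12]},{"travel":[0.48,-0.13,6],"dr":[0,0,17.6]},{"travel":[0.48,-0.13,8],"dr":[0,0,17.6]},{"travel":[0.48,-0.13,10],"dr":[0,0,17.6]},{"travel":[0.48,-0.13,12],"dr":[0,0,17.6]},{"travel":[0.48,-0.13,13.5],"dr":[0,0,17.6]},{"travel":[0.48,-0.13,14.3],"dr":[0,0,17.6]},{"travel":[0.48,-0.13,14.3],"dr":[0,0,17.6]},{"travel":[0.48,-0.13,14.3],"dr":[0,0,17.6]}]' --gripper 6

```text
time: 1.82
tool_pos: [0.4255, 0.2583, 0.0875]
orientation: [0.833, 0.553, -0.001, 0.002]
ft_force: [-0.7, 0.1, -0.4]
gripper_width: 0.703
```

>>> move_arm --steps '[{"travel":[0,0,0],"dr":[0,0,0]},{"travel":[0,0,0],"dr":[0,0,0]},{"travel":[0,0,0],"dr":[0,0,0]},{"travel":[0,0,0],"dr":[0,0,0]},{"travel":[0,0,0],"dr":[0,0,0]},{"travel":[0,0,0],"dr":[0,0,0]},{"travel":[0,0,0],"dr":[0,0,0]},{"travel":[0,0,0],"dr":[0,0,0]},{"travel":[0,0,0],"dr":[0,0,0]},{"travel":[0,0,0],"dr":[0,0,0]}]' --gripper 0 --newtons 25

```text
time: 2.65
tool_pos: [0.4219, 0.2589, 0.0885]
orientation: [0.833, 0.553, -0.003, -0.0]
ft_force: [-14.7, 3.5, 14.0]
gripper_width: 0.245
```

Run:
```python
from h import *
o,q=st();c=arm.calibration('wrist');im=arm.capture('wrist')
cv2.imwrite('pics/w2.png',im[:,:,::-1])
h=np.array([.4752,.2472])
p=np.array(o['tool_pos'])
a0=np.arctan2(*(p[:2]-h)[::-1]);print('ang',np.degrees(a0),'r',np.hypot(*(p[:2]-h)))
for i in range(0,21):
    a=np.radians(164.6+(67.8-164.6)*i/20); X=p.copy();X[:2]=p[:2]+.055*(np.array([np.cos(a),np.sin(a)])-[np.cos(np.radians(164.6)),np.sin(np.radians(164.6))])
    print(i,np.round(q.inv().apply(X-p)*100,2))
```

```text
t 2.65 tcp [0.4219 0.2589 0.0885] jaw -22.9 F [-14.7   3.5  14. ] w 0.245 q6 0.8 tilt [-0.0057 -0.0032 -1.    ]
ang 167.62196957501982 r 0.0545903542473668
0 [0. 0. 0.]
1 [ 0.46 -0.04 -0.  ]
2 [ 0.93 -0.04 -0.  ]
3 [ 1.39 -0.01 -0.01]
4 [ 1.85  0.07 -0.01]
5 [ 2.3   0.18 -0.01]
6 [ 2.74  0.34 -0.02]
7 [ 3.16  0.53 -0.02]
8 [ 3.57  0.75 -0.02]
9 [ 3.96  1.01 -0.02]
10 [ 4.32  1.3  -0.03]
11 [ 4.66  1.61 -0.03]
12 [ 4.97  1.96 -0.03]
13 [ 5.25  2.33 -0.04]
14 [ 5.49  2.72 -0.04]
15 [ 5.71  3.14 -0.04]
16 [ 5.88  3.57 -0.04]
17 [ 6.03  4.01 -0.05]
18 [ 6.13  4.46 -0.05]
19 [ 6.19  4.92 -0.05]
20 [ 6.22  5.38 -0.05]
```

View pics/w2.png

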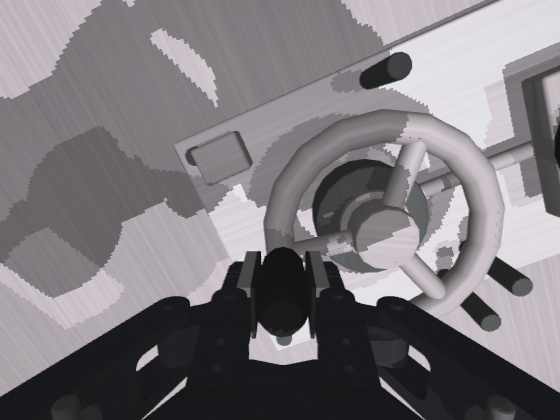

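The handle is gripped between the pads (at about (283,290)), with some offset forces, and the arm is compliant at about 4 N/mm. I'll wind the first half of the arc.

>>> move_arm --steps '[{"travel":[0.46,-0.04,0],"dr":[0,0,0]},{"travel":[0.93,-0.04,0],"dr":[0,0,0]},{"travel":[1.39,-0.01,0],"dr":[0,0,0]},{"travel":[1.85,0.07,0],"dr":[0,0,0]},{"travel":[2.3,0.18,0],"dr":[0,0,0]},{"travel":[2.74,0.34,0],"dr":[0,0,0]},{"travel":[3.16,0.53,0],"dr":[0,0,0]},{"travel":[3.57,0.75,0],"dr":[0,0,0]},{"travel":[3.96,1.01,0],"dr":[0,0,0]},{"travel":[4.32,1.3,0],"dr":[0,0,0]}]'

```text
time: 3.53
tool_pos: [0.4476, 0.2975, 0.0886]
orientation: [0.834, 0.552, -0.004, -0.004]
ft_force: [-14.0, 18.5, 3.6]
gripper_width: 0.246
```

```bash
cat >> h.py <<'E'
def arc(a1,n=10,off=(0,0),h=(.4752,.2472),a0=None):
    "waypoints from present angle to a1 (deg) on the r=55 circle, off = handle minus tcp"
    o,q=st();p=np.array(o['tool_pos']);hd=p[:2]+off-h
    a=np.degrees(np.arctan2(hd[1],hd[0]));r=np.hypot(*hd);print('ang',a,'r',r)
    if a0 is not None:a=a0
    for i in range(1,n+1):
        b=np.radians(a+(a1-a)*i/n);X=np.r_[np.array(h)+.055*np.array([np.cos(b),np.sin(b)])-off,.0885]
        print(i,np.round(q.inv().apply(X-p)*100,2))
E
python3 - <<'E'
from h import *
arc(67.8,off=(.0011,.0026))
E
```

```text
t 3.53 tcp [0.4476 0.2975 0.0886] jaw -22.9 F [-14.   18.5   3.6] w 0.246 q6 0.84 tilt [-0.011   0.0023 -0.9999]
ang 116.6184121430925 r 0.05918812583478421
1 [0.07 0.64 0.01]
2 [0.39 0.98 0.  ]
3 [ 0.67  1.36 -0.  ]
4 [ 0.92  1.75 -0.01]
5 [ 1.14  2.17 -0.01]
6 [ 1.32  2.6  -0.02]
7 [ 1.46  3.05 -0.02]
8 [ 1.57  3.5  -0.03]
9 [ 1.63  3.97 -0.03]
10 [ 1.66  4.43 -0.04]
```

Run:
```python
from h import *
c=arm.calibration('wrist');im=arm.capture('wrist');t=arm.capture('top')
np.savez('w3.npz',**c)
im=cv2.resize(im[60:340,130:560,::-1],None,fx=1.5,fy=1.5,interpolation=cv2.INTER_CUBIC)
im=np.vstack([im]);print(im.shape)
# top crop: source pixel window (98..210, 91..273)*  -> same as crop1 scale half
a=cv2.resize(t[:,:,::-1],(800,600),interpolation=cv2.INTER_CUBIC)[240:360,140:300]
a=cv2.convertScaleAbs(cv2.resize(a,None,fx=1.5,fy=1.5),alpha=1.7)
o=np.zeros((600,im.shape[1],3),np.uint8);o[:420]=im;o[420:,:240]=a
cv2.imwrite('pics/w3.png',o)
```

```text
(420, 645, 3)
```

View pics/w3.png

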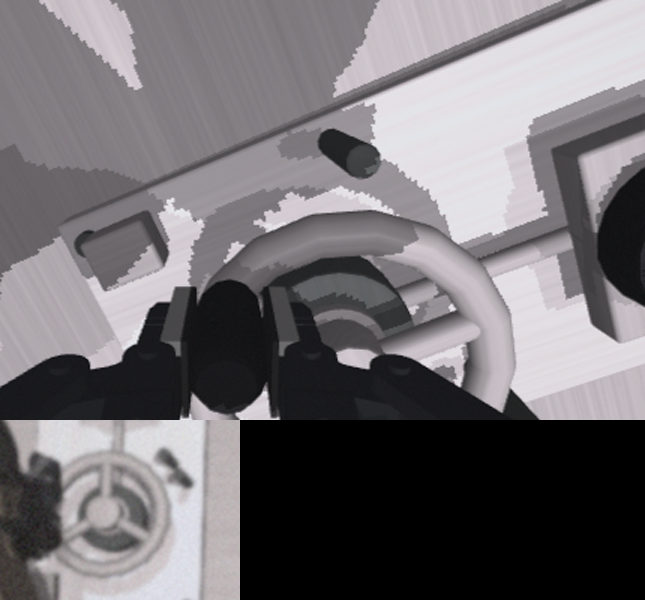

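Handle top in the wrist crop is about (230,385), i.e. full frame (283,317), and the post top is at (363,161). The top view shows the wheel turned about 45°.

Run:
```python
from h import *
c=dict(np.load('w3.npz'))
W=lambda u,v,z:np.round(pt('',130+(u+.5)/1.5-.5,60+(v+.5)/1.5-.5,z,c),4)
print('handle top',W(230,385,.125),W(230,378,.125),'post',W(363,161,.075))
X=arm.get_obs()['tool_pos'];print('tcp',X,'tcp px',px('',X,c),'pinch',px('',[X[0],X[1],.107],c),px('',[X[0],X[1],.125],c))
```

```text
handle top [0.4486 0.295  0.125 ] [0.4494 0.2968 0.125 ] post [0.5068 0.3237 0.075 ]
tcp [0.44867803 0.29815256 0.0886792 ] tcp px [281.44798511 266.37721039] pinch [280.82995466 285.48353787] [280.04828462 309.64876091]
```

Run:
```python
from h import *
arc(67.7,off=(-.0009,-.0022),h=(.4752,.2475))
```

```text
t 3.63 tcp [0.4487 0.2982 0.0887] jaw -22.9 F [-11.9  19.9   1.6] w 0.244 q6 0.84 tilt [-0.0087  0.0035 -1.    ]
ang 119.5079063056875 r 0.0556741856277042
1 [0.34 0.37 0.01]
2 [0.69 0.73 0.01]
3 [1.   1.11 0.01]
4 [1.29 1.52 0.  ]
5 [ 1.53  1.96 -0.  ]
6 [ 1.73  2.41 -0.01]
7 [ 1.89  2.88 -0.01]
8 [ 2.01  3.36 -0.01]
9 [ 2.08  3.86 -0.02]
10 [ 2.11  4.35 -0.02]
```

>>> move_arm --steps '[{"travel":[0.38,0.37,0],"dr":[0,0,0]},{"travel":[0.7,0.73,0],"dr":[0,0,0]},{"travel":[1.0,1.11,0],"dr":[0,0,0]},{"travel":[1.29,1.52,0],"dr":[0,0,0]},{"travel":[1.53,1.96,0],"dr":[0,0,0]},{"travel":[1.73,2.41,0],"dr":[0,0,0]},{"travel":[1.89,2.88,0],"dr":[0,0,0]},{"travel":[2.01,3.36,0],"dr":[0,0,0]},{"travel":[2.08,3.86,0],"dr":[0,0,0]},{"travel":[2.11,4.35,0],"dr":[0,0,0]}]'

```text
time: 4.47
tool_pos: [0.4982, 0.3013, 0.0887]
orientation: [0.834, 0.552, -0.001, -0.004]
ft_force: [-1.1, 5.1, 1.3]
gripper_width: 0.248
```

Run:
```python
from h import *
arc(67.7,n=1,off=(-.0009,-.0022),h=(.4752,.2475))
```

```text
t 4.47 tcp [0.4982 0.3013 0.0887] jaw -23.0 F [-1.1  5.1  1.3] w 0.248 q6 0.8 tilt [-0.0069  0.005  -1.    ]
ang 66.83404235315004 r 0.05609662772687133
1 [-0.11 -0.08  0.02]
```

Run:
```python
from h import *
c=arm.calibration('wrist');im=arm.capture('wrist');t=arm.capture('top')
np.savez('w4.npz',**c)
im=cv2.resize(im[140:390,130:450,::-1],None,fx=2,fy=2,interpolation=cv2.INTER_CUBIC)
a=cv2.resize(t[:,:,::-1],(800,600),interpolation=cv2.INTER_CUBIC)[240:360,140:300]
a=cv2.convertScaleAbs(a,alpha=1.7)
o=np.zeros((500,800,3),np.uint8);o[:,:640]=im;o[:120,640:]=a
cv2.imwrite('pics/w4.png',o)
```

```text
(no output)
```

View pics/w4.png

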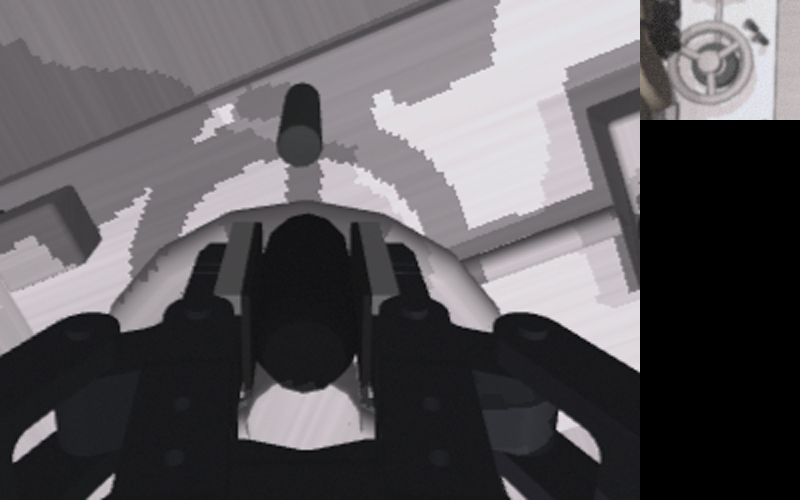

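Run:
```python
from h import *
c=dict(np.load('w4.npz'))
W=lambda u,v,z:pt('',130+(u+.5)/2-.5,140+(v+.5)/2-.5,z,c)[:2]
p=W(300,146,.075);h=W(306,352,.125);hub=np.array([.4752,.2478])
A=lambda d:np.degrees(np.arctan2(d[1],d[0]))
print(p,h,A(p-hub),np.hypot(*(p-hub)),A(h-hub),np.hypot(*(h-hub)),A(p-h))
```

```text
[0.50732083 0.32355107] [0.49900238 0.29897912] 67.0215276499793 0.08227983920700863 65.0578037906586 0.05644338354741877 71.29726883915362
```

Post top at (300,146), handle in line with the pads at column 306: overshoot of about 1–2°. I'll nudge back 1.2 mm and then let go.

>>> move_arm --steps '[{"travel":[-0.05,-0.14,0],"dr":[0,0,0]},{"travel":[-0.05,-0.14,0],"dr":[0,0,0]},{"travel":[-0.05,-0.14,0],"dr":[0,0,0]},{"travel":[-0.05,-0.14,0],"dr":[0,0,0]},{"travel":[-0.05,-0.14,0],"dr":[0,0,0]},{"travel":[-0.05,-0.14,0],"dr":[0,0,0]},{"travel":[-0.05,-0.14,0],"dr":[0,0,0]},{"travel":[-0.05,-0.14,0],"dr":[0,0,0]},{"travel":[-0.05,-0.14,0],"dr":[0,0,0]},{"travel":[-0.05,-0.14,0],"dr":[0,0,0]}]'

```text
time: 5.4
tool_pos: [0.4987, 0.301, 0.0888]
orientation: [0.834, 0.552, 0.0, -0.003]
ft_force: [5.2, 3.9, -4.8]
gripper_width: 0.249
```

>>> move_arm --steps '[{"travel":[0,0,0],"dr":[0,0,0]},{"travel":[0,0,0],"dr":[0,0,0]},{"travel":[0,0,0],"dr":[0,0,0]},{"travel":[0,0,-1],"dr":[0,0,0]},{"travel":[0,0,-3],"dr":[0,0,0]},{"travel":[0,0,-6],"dr":[0,0,0]},{"travel":[0,0,-9],"dr":[0,0,0]},{"travel":[0,0,-12],"dr":[0,0,0]},{"travel":[0,0,-14],"dr":[0,0,0]},{"travel":[0,0,-14],"dr":[0,0,0]}]' --gripper 7

```text
time: 6.23
tool_pos: [0.5009, 0.3009, 0.2349]
orientation: [0.834, 0.552, 0.005, -0.002]
ft_force: [0.1, -0.3, 0.2]
gripper_width: 0.82
```

Run:
```python
from h import *
st()
c=arm.calibration('wrist');im=arm.capture('wrist');np.savez('w5.npz',**c)
cv2.imwrite('pics/w5.png',cv2.resize(im[:,:,::-1],(800,600),interpolation=cv2.INTER_CUBIC))
```

```text
t 6.23 tcp [0.5009 0.3009 0.2349] jaw -23.0 F [ 0.1 -0.3  0.2] w 0.82 q6 0.81 tilt [ 0.0062  0.0091 -0.9999]
```

View pics/w5.png

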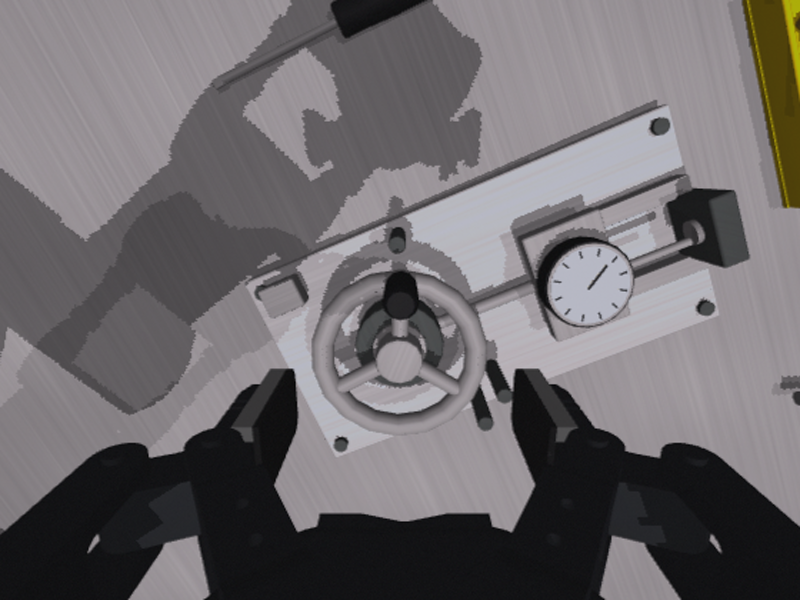

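Handle cap (401,302), post top (397,243), hub (400,359), pair tops (486,424) and (504,396), gauge face (592,283).

Run:
```python
from h import *
c=dict(np.load('w5.npz'))
W=lambda u,v,z:pt('',(u+.5)*.7-.5,(v+.5)*.7-.5,z,c)[:2]
A=lambda d:(round(np.degrees(np.arctan2(d[1],d[0])),1),round(np.hypot(*d),4))
hub=W(400,359,.077);print('hub',hub)
for n,a in dict(post=(397,243,.075),handle=(401,302,.125),p1=(486,424,.075),p2=(504,396,.075),g=(592,283,.075)).items():print(n,W(*a),A(W(*a)-hub))
print(A((W(486,424,.075)+W(504,396,.075))/2-hub))
st()
```

```text
hub [0.47738077 0.24834711]
post [0.50763777 0.32426603] (np.float64(68.3), np.float64(0.0817))
handle [0.49990629 0.29887879] (np.float64(66.0), np.float64(0.0553))
p1 [0.5152623  0.17502501] (np.float64(-62.7), np.float64(0.0825))
p2 [0.53521814 0.19135667] (np.float64(-44.6), np.float64(0.0812))
g [0.61853813 0.24762438] (np.float64(-0.3), np.float64(0.1412))
(np.float64(-53.7), np.float64(0.0808))
t 6.28 tcp [0.5    0.3006 0.2322] jaw -23.0 F [ 0.   0.1 -1.3] w 0.821 q6 0.81 tilt [ 0.0028  0.0076 -1.    ]
```

The handle is about 2° past the post, close enough. I'll turn the jaws above it while the gauge settles, so that they are tangential at the pair.

>>> move_arm --steps '[{"travel":[-0.25,-0.09,0],"dr":[0,0,-6.5]},{"travel":[-0.25,-0.09,0],"dr":[0,0,-13]},{"travel":[-0.25,-0.09,0],"dr":[0,0,-19.5]},{"travel":[-0.25,-0.09,0],"dr":[0,0,-26]},{"travel":[-0.25,-0.09,0],"dr":[0,0,-32.5]},{"travel":[-0.25,-0.09,0],"dr":[0,0,-39]},{"travel":[-0.25,-0.09,0],"dr":[0,0,-45.5]},{"travel":[-0.25,-0.09,0],"dr":[0,0,-52]},{"travel":[-0.25,-0.09,0],"dr":[0,0,-60.4]},{"travel":[-0.25,-0.09,0],"dr":[0,0,-60.4]}]'

```text
time: 7.12
tool_pos: [0.4976, 0.2982, 0.2311]
orientation: [0.441, 0.898, 0.003, -0.001]
ft_force: [-1.0, 0.7, 0.7]
gripper_width: 0.818
```

Run:
```python
from h import *
shift([.4982,.2987,.088])
```

```text
t 7.12 tcp [0.4976 0.2982 0.2311] jaw 37.7 F [-1.   0.7  0.7] w 0.818 q6 -0.25 tilt [ 6.0e-04  6.5e-03 -1.0e+00]
shift cm [0.4982, 0.2987, 0.088] [-0.07  0.02 14.31]
```

>>> move_arm --steps '[{"travel":[0,0,0],"dr":[0,0,0]},{"travel":[-0.07,0,2],"dr":[0,0,0]},{"travel":[-0.07,0,4],"dr":[0,0,0]},{"travel":[-0.07,0,6],"dr":[0,0,0]},{"travel":[-0.07,0,8],"dr":[0,0,0]},{"travel":[-0.07,0,10],"dr":[0,0,0]},{"travel":[-0.07,0,12],"dr":[0,0,0]},{"travel":[-0.07,0,13.5],"dr":[0,0,0]},{"travel":[-0.07,0,14.2],"dr":[0,0,0]},{"travel":[-0.07,0,14.2],"dr":[0,0,0]}]'

```text
time: 7.95
tool_pos: [0.4969, 0.298, 0.0872]
orientation: [0.442, 0.897, 0.001, -0.003]
ft_force: [0.8, 0.2, 0.4]
gripper_width: 0.817
```

>>> move_arm --steps '[{"travel":[0,0,0],"dr":[0,0,0]},{"travel":[0,0,0],"dr":[0,0,0]},{"travel":[0,0,0],"dr":[0,0,0]},{"travel":[0,0,0],"dr":[0,0,0]},{"travel":[0,0,0],"dr":[0,0,0]},{"travel":[0,0,0],"dr":[0,0,0]},{"travel":[0,0,0],"dr":[0,0,0]},{"travel":[0,0,0],"dr":[0,0,0]},{"travel":[0,0,0],"dr":[0,0,0]},{"travel":[0,0,0],"dr":[0,0,0]}]' --gripper 0 --newtons 25

```text
time: 8.78
tool_pos: [0.4975, 0.2984, 0.0882]
orientation: [0.442, 0.897, 0.002, -0.002]
ft_force: [-0.2, 0.4, 5.7]
gripper_width: 0.247
```

Run:
```python
from h import *
arc(-52.4,n=20,off=(0,0),h=(.476,.248))
```

```text
t 8.78 tcp [0.4975 0.2984 0.0882] jaw 37.5 F [-0.2  0.4  5.7] w 0.247 q6 -0.25 tilt [-0.0013  0.0058 -1.    ]
ang 66.87509206042736 r 0.054812932538331784
1 [-0.5   0.27 -0.03]
2 [-1.04  0.47 -0.04]
3 [-1.59  0.61 -0.04]
4 [-2.16  0.7  -0.04]
5 [-2.73  0.72 -0.04]
6 [-3.3   0.69 -0.05]
7 [-3.87  0.59 -0.05]
8 [-4.42  0.44 -0.05]
9 [-4.95  0.23 -0.06]
10 [-5.46 -0.03 -0.06]
11 [-5.94 -0.34 -0.06]
12 [-6.38 -0.71 -0.07]
13 [-6.78 -1.11 -0.07]
14 [-7.14 -1.56 -0.07]
15 [-7.45 -2.04 -0.08]
16 [-7.71 -2.55 -0.08]
17 [-7.92 -3.08 -0.08]
18 [-8.06 -3.64 -0.08]
19 [-8.15 -4.2  -0.09]
20 [-8.18 -4.77 -0.09]
```

>>> move_arm --steps '[{"travel":[-0.5,0.27,0],"dr":[0,0,0]},{"travel":[-1.04,0.47,0],"dr":[0,0,0]},{"travel":[-1.59,0.61,0],"dr":[0,0,0]},{"travel":[-2.16,0.7,0],"dr":[0,0,0]},{"travel":[-2.73,0.72,0],"dr":[0,0,0]},{"travel":[-3.3,0.69,0],"dr":[0,0,0]},{"travel":[-3.87,0.59,0],"dr":[0,0,0]},{"travel":[-4.42,0.44,0],"dr":[0,0,0]},{"travel":[-4.95,0.23,0],"dr":[0,0,0]},{"travel":[-5.46,-0.03,-0.05],"dr":[0,0,0]}]'

```text
time: 9.62
tool_pos: [0.5296, 0.2544, 0.0882]
orientation: [0.442, 0.897, 0.002, -0.003]
ft_force: [-6.4, 2.0, 2.1]
gripper_width: 0.249
```

Run:
```python
from h import *
arc(-52.4,n=10,off=(0,0),h=(.476,.248))
```

```text
t 9.62 tcp [0.5296 0.2544 0.0882] jaw 37.5 F [-6.4  2.   2.1] w 0.249 q6 -0.35 tilt [-0.0042  0.0057 -1.    ]
ang 6.824642450552152 r 0.05400209573529054
1 [-0.52 -0.23 -0.03]
2 [-0.96 -0.59 -0.03]
3 [-1.36 -1.   -0.04]
4 [-1.71 -1.44 -0.04]
5 [-2.02 -1.92 -0.04]
6 [-2.28 -2.43 -0.04]
7 [-2.48 -2.96 -0.04]
8 [-2.62 -3.51 -0.04]
9 [-2.71 -4.07 -0.05]
10 [-2.74 -4.64 -0.05]
```

>>> move_arm --steps '[{"travel":[-0.5,-0.25,0],"dr":[0,0,0]},{"travel":[-0.95,-0.62,0],"dr":[0,0,0]},{"travel":[-1.34,-1.03,0],"dr":[0,0,0]},{"travel":[-1.69,-1.48,0],"dr":[0,0,0]},{"travel":[-2.0,-1.96,0],"dr":[0,0,0]},{"travel":[-2.26,-2.47,0],"dr":[0,0,0]},{"travel":[-2.46,-3,0],"dr":[0,0,0]},{"travel":[-2.6,-3.55,0],"dr":[0,0,0]},{"travel":[-2.69,-4.1,0],"dr":[0,0,0]},{"travel":[-2.72,-4.6,0],"dr":[0,0,0]}]'

```text
time: 10.45
tool_pos: [0.5097, 0.2056, 0.0882]
orientation: [0.442, 0.897, 0.003, -0.004]
ft_force: [-2.7, 7.7, 2.9]
gripper_width: 0.247
```

Run:
```python
from h import *
arc(-52.4,n=1,off=(0,0),h=(.4755,.248))
c=arm.calibration('wrist');im=arm.capture('wrist');np.savez('w6.npz',**c)
im=cv2.resize(im[100:390,80:470,::-1],None,fx=2,fy=2,interpolation=cv2.INTER_CUBIC)
cv2.imwrite('pics/w6.png',im)
```

```text
t 10.45 tcp [0.5097 0.2056 0.0882] jaw 37.5 F [-2.7  7.7  2.9] w 0.247 q6 -0.42 tilt [-0.0041  0.008  -1.    ]
ang -51.15433869290177 r 0.054502489716667005
1 [-0.05 -0.12 -0.03]
```

View pics/w6.png

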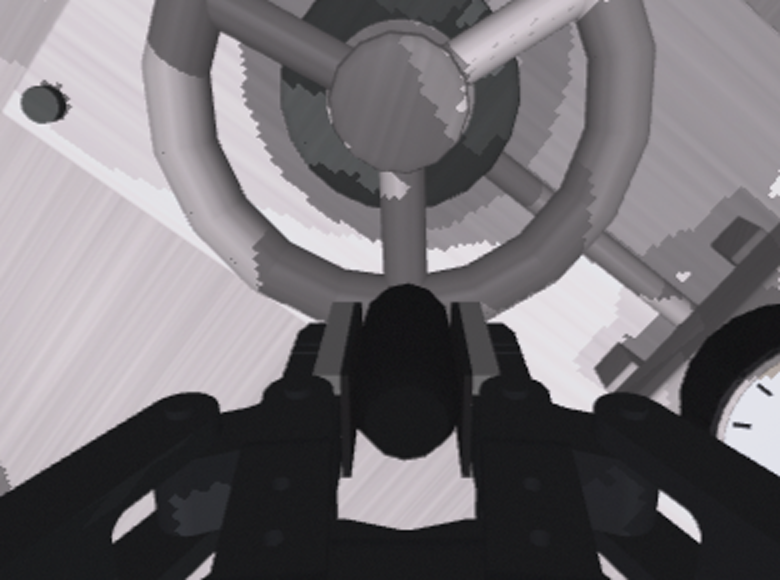

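Hub cap (399,101) and handle top (406,418); the pair is hidden under the gripper.

Run:
```python
from h import *
c=dict(np.load('w6.npz'))
W=lambda u,v,z:pt('',80+(u+.5)/2-.5,100+(v+.5)/2-.5,z,c)[:2]
hub=W(399,101,.077);h=W(406,418,.125);d=h-hub
print(hub,h,np.degrees(np.arctan2(d[1],d[0])),np.hypot(*d));st()
```

```text
[0.4756686 0.2481116] [0.51003097 0.20600697] -50.78148198486614 0.05434677710811863
t 10.5 tcp [0.509  0.205  0.0882] jaw 37.5 F [-4.   4.7  4.2] w 0.246 q6 -0.42 tilt [-0.005   0.0073 -1.    ]
```

>>> move_arm --steps '[{"travel":[0,-0.12,0],"dr":[0,0,0]},{"travel":[0,-0.12,0],"dr":[0,0,0]},{"travel":[0,-0.12,0],"dr":[0,0,0]},{"travel":[0,-0.12,0],"dr":[0,0,0]},{"travel":[0,-0.12,0],"dr":[0,0,0]},{"travel":[0,-0.12,0],"dr":[0,0,0]},{"travel":[0,-0.12,0],"dr":[0,0,0]},{"travel":[0,-0.12,0],"dr":[0,0,0]},{"travel":[0,-0.12,0],"dr":[0,0,0]},{"travel":[0,-0.12,0],"dr":[0,0,0]}]'

```text
time: 11.33
tool_pos: [0.5082, 0.2045, 0.0882]
orientation: [0.442, 0.897, 0.002, -0.004]
ft_force: [-1.4, 4.6, 2.7]
gripper_width: 0.249
```

>>> move_arm --steps '[{"travel":[0,0,0],"dr":[0,0,0]},{"travel":[0,0,0],"dr":[0,0,0]},{"travel":[0,0,0],"dr":[0,0,0]},{"travel":[0,0,0],"dr":[0,0,0]},{"travel":[0,0,-1],"dr":[0,0,0]},{"travel":[0,0,-4],"dr":[0,0,0]},{"travel":[0,0,-7],"dr":[0,0,0]},{"travel":[0,0,-10],"dr":[0,0,0]},{"travel":[0,0,-13],"dr":[0,0,0]},{"travel":[0,0,-14],"dr":[0,0,0]}]' --gripper 7

```text
time: 12.17
tool_pos: [0.5106, 0.2037, 0.2338]
orientation: [0.442, 0.897, 0.005, -0.001]
ft_force: [0.9, 1.1, 1.2]
gripper_width: 0.821
```

>>> move_arm --steps '[{"travel":[3,0,0],"dr":[0,0,0]},{"travel":[6,0,0],"dr":[0,0,0]},{"travel":[9,0,0],"dr":[0,0,0]},{"travel":[12,0,0],"dr":[0,0,0]},{"travel":[12,0,0],"dr":[0,0,0]},{"travel":[12,0,0],"dr":[0,0,0]},{"travel":[12,0,0],"dr":[0,0,0]},{"travel":[12,0,0],"dr":[0,0,0]},{"travel":[12,0,0],"dr":[0,0,0]},{"travel":[12,0,0],"dr":[0,0,0]}]'

```text
time: 13.0
tool_pos: [0.4382, 0.2981, 0.2343]
orientation: [0.443, 0.896, 0.005, -0.001]
ft_force: [0.4, -0.5, 0.3]
gripper_width: 0.822
```

Run:
```python
from h import *
st()
c=arm.calibration('wrist');im=arm.capture('wrist');np.savez('w7.npz',**c)
for X in [(.4755,.248,.075),(.509,.205,.125)]:print(px('',X,c))
cv2.imwrite('pics/w7.png',cv2.resize(im[:,:,::-1],(800,600),interpolation=cv2.INTER_CUBIC))
t=arm.capture('top')
cv2.imwrite('pics/top7.png',cv2.convertScaleAbs(cv2.resize(t[90:270,95:430,::-1],None,fx=2.3,fy=2.3,interpolation=cv2.INTER_CUBIC),alpha=1.7))
```

```text
t 13.0 tcp [0.4382 0.2981 0.2343] jaw 37.4 F [ 0.4 -0.5  0.3] w 0.822 q6 -0.21 tilt [ 0.0029  0.0093 -1.    ]
[280.29953044 253.23391804]
[280.93607225 330.64310259]
```

View pics/w7.png

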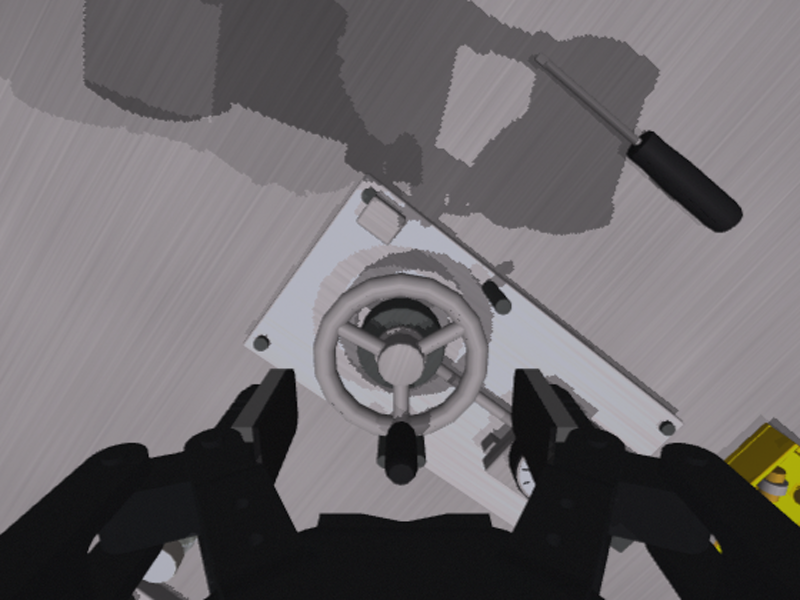

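View pics/top7.png

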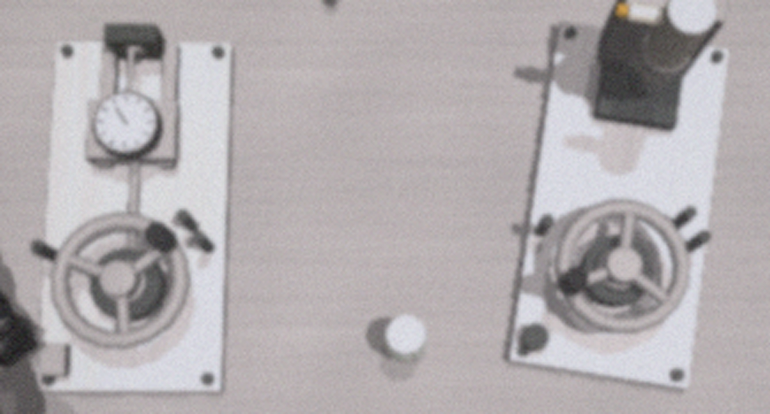

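In the wrist view the handle cap (401,468) sits centred between the pair (edges near 383 and 420) and in line with the hub (401,363). The top view shows the other wheel's handle where it was. Handing in.

```bash
python3 -c "
from bench import arm
print(arm.finish_job(), arm.get_obs()['time'])"
```

```text
the job is handed in; nothing more can be done
the job is handed in; nothing more can be done
```

I wound the gauge station's handwheel clockwise to the single post and let go of it there for over 2 s. Then I took the handle again, wound on clockwise to the pair of posts, released it and moved the arm clear. I handed the job in at about 13 s.

- **At the single post:** the handle was about 2° (0.04 rad) past the post when I released it. I tried to bring it back about 1.5 mm before letting go, but the arm barely moved. I left it there as close enough; a backward nudge like that is slightly anticlockwise.
- **At the pair:** the last wrist image shows the handle centred between the two posts and in line with the hub.
- **Other station:** by eye, the top view shows its wheel and handle where they were at the start.
- **Forces:** the highest wrist force I read was about 23 N, during the first winding.
- **Disagreements:** hub positions from the top and wrist cameras differed by about 3 mm, so I corrected the path with the wrist views. The scene camera's hub reading was further off, up to about 1 cm, and I did not use it. My rough reading of the gauge slide's travel was too noisy to confirm the wheel angle.

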